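# Start a cold wash on the top-loader

## Task

The washing machine is loaded and switched on, but its lid is ajar and the wrong wash is chosen: with your fingertips, gently push the lid fully shut, then press the blue cold-wash key (snowflake) all the way down and let it come back, then do the same with the big green start key and withdraw. Press no other key, do not press hard, never lift the lid, and leave the bottles and the tub on the machine as they stand.

Things in the scene. Friction and masses are not known exactly. Their poses are not given: they have to be found in the camera images.
- washer: white top-loading washing machine, 620 x 620 mm, fixed, front to the robot. Origin: middle of its front face at bench height; x into the machine, y to the robot's left, z up. The dark control strip slopes up 8 degrees going back; its middle is 63 mm behind the front, 115 mm above the origin. Flat white shoulders 95 mm wide, 130 mm up, run along both sides of the lid.
- key_cold_top (a point): middle of the top face of the COLD WASH key: blue square cap 30 x 30 mm with a white snowflake, second from the left (seen from the robot) in the row of four square programme keys. The cap stands 9 mm above the strip. Axes: the washer's, tilted with the strip (z out of it).
- key_cold (a joint): travel of the cold key: 0 released, 0.006 m fully pressed (square to the strip, downwards); a spring returns it: it starts to give at 1 N and is fully down at 6 N
- key_start_top (a point): middle of the top face of the START key: large round green key, 40 mm across, with a white triangle and two bars, alone at the right-hand (-y) end of the strip. The cap stands 9 mm above the strip. Axes: the washer's, tilted with the strip (z out of it).
- key_start (a joint): travel of the start key: 0 released, 0.006 m fully pressed (square to the strip, downwards); a spring returns it: it starts to give at 1 N and is fully down at 6 N
- key_spin_top (a point): middle of the top face of the spin-only programme key: grey square cap 30 x 30 mm with a white ring, leftmost of the four, 50 mm left of the cold key. The cap stands 9 mm above the strip. Axes: the washer's, tilted with the strip (z out of it).
- key_spin (a joint): travel of the spin key: 0 released, 0.006 m fully pressed (square to the strip, downwards); a spring returns it: it starts to give at 1 N and is fully down at 6 N
- key_warm_top (a point): middle of the top face of the warm-wash programme key: yellow square cap 30 x 30 mm with two dots, 50 mm right of the cold key; its small lamp is lit. The cap stands 9 mm above the strip. Axes: the washer's, tilted with the strip (z out of it).
- key_warm (a joint): travel of the warm key: 0 released, 0.006 m fully pressed (square to the strip, downwards); a spring returns it: it starts to give at 1 N and is fully down at 6 N
- key_hot_top (a point): middle of the top face of the hot-wash programme key: orange square cap 30 x 30 mm with three dots, 100 mm right of the cold key. The cap stands 9 mm above the strip. Axes: the washer's, tilted with the strip (z out of it).
- key_hot (a joint): travel of the hot key: 0 released, 0.006 m fully pressed (square to the strip, downwards); a spring returns it: it starts to give at 1 N and is fully down at 6 N
- key_power_top (a point): middle of the top face of the power key: round red key, 28 mm across, alone at the left-hand (+y) end of the strip (pressing it would switch the machine off). The cap stands 9 mm above the strip. Axes: the washer's, tilted with the strip (z out of it).
- key_power (a joint): travel of the power key: 0 released, 0.006 m fully pressed (square to the strip, downwards); a spring returns it: it starts to give at 1 N and is fully down at 6 N
- lid_front (a point): where to push the lid: on its top, on the centre line, 45 mm behind its front edge; turns with the lid. Lid: white frame with clear window, 420 mm wide, 425 deep, 22 thick, hinged at its far edge, 380 mm beyond this point and 22 mm lower (lid shut). With the lid shut the point is 182 mm behind the washer's front face and 154 mm above the washer's origin.
- lid: the lid itself; origin at the middle of the lower edge of its front (137 mm behind the washer's front face when shut), x towards the hinge, y to the robot's left, z out of its top. It starts 0.14 to 0.30 rad ajar, front edge up; level is shut. The hinge is damped and stiff: the lid stays where it is left and a push of 1 to 5 N at lid_front takes it down onto rubber buffers
- softener: pink round bottle with a white cap, 60 mm across, 165 mm high, loose, standing on a shoulder of the washer; origin at the centre of its underside, z up
- soap: turquoise soap bottle with a white pump, 54 mm across, 156 mm high, loose, standing on a shoulder of the washer; origin at the centre of its underside, z up
- tub: white round tub with a blue screw lid, 64 mm across, 85 mm high, loose, standing on a shoulder of the washer; origin at the centre of its underside, z up

How it is judged:
By the outcome, as a careful person would: the job done as asked, in the order asked, and still so for the second after the job is handed in, with the robot touching nothing.
It also fails if it takes over 48 s, if anything falls off the work surface, if the arm or the gripper's body presses on something with over 40 N, if the wrist force passes 120 N, or if a joint passes its speed limit or range.

## Robot

A 6-joint arm with a two-finger parallel gripper is mounted at the origin on the work surface. World frame = base frame: x ahead of the robot, y to its left, z up, the work surface at z = 0. Lengths are in mm, angles in rad, forces in N, time in s.
With the tool pointing down it reaches from about 300 to 825 mm from the base axis. Payload 5.4 kg.
Tool frame: the origin (TCP) lies midway between the tips of the shut fingers; the grasp point (between the pads) lies 19 mm behind it; z points along the fingers, y is the line along which they close (so a half turn about z gives the same grasp; the last joint's range is limited). The gripper opens to 92 mm and grips with 3 to 60 N. Pads are 20 mm wide; open, the fingers measure 128 mm over their backs; the gripper's body (75 mm by 189 mm) begins 69 mm behind the grasp point.
Start: joints at [1.103, 0.158, 1.597, -0, 1.386, -0.21], TCP at [146.609, 555.978, 214.601] pointing down, gripper open.
Joint ranges: [-2.91, 2.91], [-0.94, 2.29], [0.18, 2.7], [-1.29, 4.43], [0.17, 2.64], [-3, 3]. Speed limits (rad/s): [2.57, 2.57, 3.14, 3.14, 3.14, 3.14].

## Interface

Orientations are given as a unit quaternion [x, y, z, w].
In Python, from workcell import bot, hand, get_image, camera_params, search_frame, trace gives the robot as it stands. Calls block until the motion is done:
- bot.goto(position, orientation): joint-space move of the TCP to a pose.
- bot.line_to(position, frame=None, velocity=150, until_force=None): straight line of the TCP; frame=None keeps the orientation; velocity is the mean speed in mm/s. With until_force (N) it stops when the force on the tool has changed by that much, and returns True; else False.
- bot.set_joints(angles): joint-space move.
- hand.gripper_to(opening, f_grip=None): finger opening in mm; f_grip is the grip in N (None keeps the last); returns when the fingers have stopped.
- bot.sleep(seconds).
- bot.ik(position, orientation): joint angles nearest the present ones, or None.
- get_image(name): name is "side" or "top" or "wrist"; returns the picture (480x640x3 uint8, red, green, blue); there is no depth.
- camera_params(name): a dict with "mtx" (3x3 intrinsics, pixels), "R" (3x3) and "t" (3): a world point X has camera coordinates R X + t. Camera axes: x right, y down, z forward; pixel columns grow to the right and rows downward; lengths in mm; the calibration is good to about 2 mm. A picture is of the moment at which its call begins: read the wrist's pose just before it. camera_params takes no time and is no camera call; for the wrist camera it gives the pose at the moment of the call.
A pose or a line that the arm cannot do raises bot.Unreachable and nothing moves.
- bot.hand_in(): hands the job in; it is judged then, once.
Trained networks look in the newest picture that a camera, given by its name, has taken for a name from the list of things; names that differ only in an ending like _2 or _b are one class to them, and where a whole thing is asked for, a point or a joint stands for the part that bears it (a point fixed in the world has none). Each returns a list of dicts, best first, with "confidence" (0 to 1); they miss things now and then, are a little off and sometimes report something else, mostly with a low value. They report only what shows in the picture. A call takes as long as a camera call.
- search_frame(camera, name): "xyz" ([x, y, z] in mm, in the coordinates of the camera as it stood for that picture, good to about 4 mm: the middle of the surface that is visible of it).
- trace(camera, name): "pixels" (480x640 bool, what is visible of it).
Readings, each from a call of its own:
- bot.current_t(): time.
- bot.current_q(): joint angles.
- bot.current_qd(): joint speeds.
- bot.current_tau(): joint torques, N m.
- bot.current_tcp_pos(): TCP position.
- bot.current_tcp_rot(): TCP orientation.
- bot.current_ft_force(): force on the tool from outside, world axes, zero at the start.
- bot.current_torque(): the same for the moment, N m.
- bot.current_opening(): finger opening in mm.
- bot.current_grip_force(): force on a finger pad.
Only numpy, scipy, OpenCV 4.12 (cv2) and the standard library are available. Lean on these libraries where they do the work, as an engineer would, in place of code of your own. Each camera call takes 0.05 s, during which the arm holds its last target. There are 200 camera calls.

## Working session

There is one attempt and no reset: what is moved stays moved. The work goes in short steps, each a Python script; the robot and the scene stay as the last script left them, time stands still between calls to the robot, and variables do not carry over. Pictures are saved under pics/ and viewed, at most 10 in all, crops included, and the job is handed in when it is done.

```bash
mkdir -p pics; cat > h.py <<'E'
import numpy as np, cv2
from workcell import bot, hand, get_image, camera_params, search_frame, trace
def snap(c,f):
    im=get_image(c); cv2.imwrite(f'pics/{f}.png',cv2.cvtColor(im,cv2.COLOR_RGB2BGR)); return im
def w(c,p):
    P=camera_params(c); return np.array(P['R']).T@(np.array(p)-np.array(P['t']))
def find(c,n):
    return [(np.round(w(c,d['xyz']),1).tolist(),round(d['confidence'],2)) for d in search_frame(c,n)[:2]]
E
python3 - <<'E'
from h import *
for c in ('top','side'):
    snap(c,c+'0')
    for n in ['key_cold_top','key_start_top','key_spin_top','key_warm_top','key_hot_top','key_power_top','lid','lid_front','washer','softener','soap','tub']: print(c,n,find(c,n))
print(bot.current_t(),bot.current_tcp_rot())
E
```

```text
top key_cold_top [([488.3, 56.7, 126.4], 0.48)]
top key_start_top [([486.4, -155.2, 125.2], 0.62)]
top key_spin_top [([492.5, 106.0, 125.2], 0.72)]
top key_warm_top [([490.3, 103.9, 126.7], 0.63), ([487.9, 4.4, 127.8], 0.55)]
top key_hot_top [([484.8, -49.7, 126.8], 0.69)]
top key_power_top [([491.6, 268.5, 122.6], 0.57)]
top lid [([755.9, 41.2, 216.0], 0.85)]
top lid_front [([754.0, 43.5, 211.3], 0.87), ([485.1, -48.1, 124.0], 0.74)]
top washer [([705.1, 33.7, 167.6], 0.92), ([489.8, 104.9, 124.1], 0.48)]
top softener [([710.4, 302.5, 238.5], 0.83)]
top soap [([655.8, -207.7, 239.2], 0.76), ([702.6, 35.4, 170.3], 0.38)]
top tub [([607.1, 309.0, 207.9], 0.59)]
side key_cold_top [([485.3, 61.9, 122.4], 0.69), ([487.2, 104.1, 122.2], 0.39)]
side key_start_top [([483.0, -149.2, 124.3], 0.74)]
side key_spin_top []
side key_warm_top [([487.6, 0.3, 117.3], 0.63), ([485.8, 58.2, 122.6], 0.61)]
side key_hot_top [([487.4, -43.9, 122.7], 0.6)]
side key_power_top [([493.1, 269.1, 120.3], 0.6)]
side lid [([757.5, 89.5, 211.7], 0.91), ([483.3, -45.6, 122.5], 0.38)]
side lid_front [([757.1, 82.4, 213.1], 0.94)]
side washer [([673.6, 189.1, 115.6], 0.63), ([475.1, -148.6, 118.7], 0.54)]
side softener [([706.3, 319.7, 227.7], 0.78), ([487.0, 7.7, 124.8], 0.48)]
side soap [([659.1, -206.2, 237.0], 0.84)]
side tub [([609.6, 327.6, 202.1], 0.66)]
1.3 [ 1.28546827e-01  9.91703440e-01 -1.47354985e-05 -5.47973867e-06]
```

View pics/top0.png

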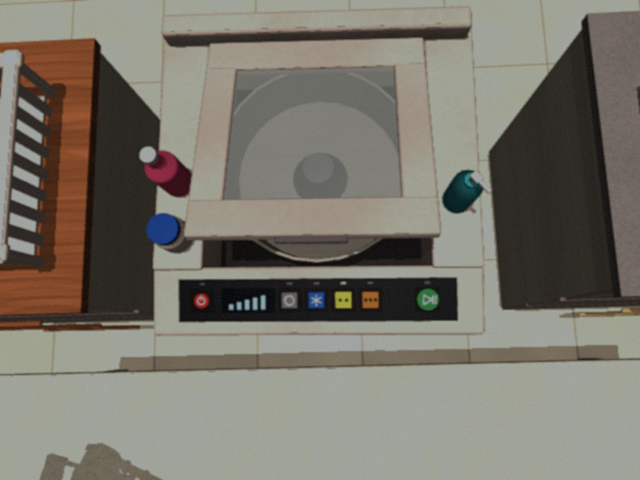

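View pics/side0.png

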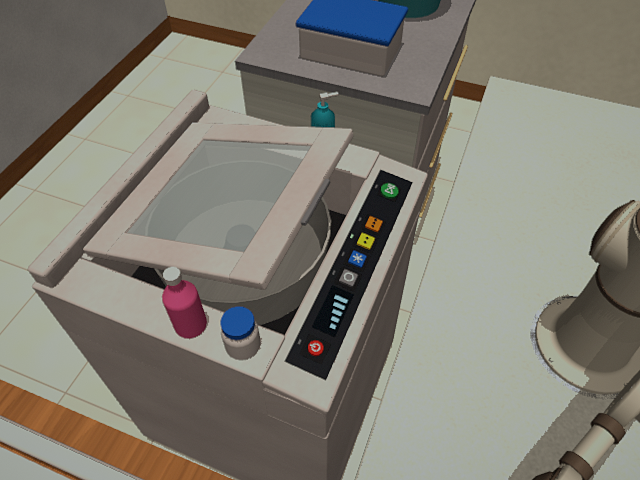

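The top picture shows the key row at about row 300: spin x≈289, cold 316, warm 343, hot 370, and start at 428. The lid's front edge is ajar near row 237, and the bottles stand clear on the shoulders. The side view agrees. Next I'll refine the washer pose from the key masks and compute ray-plane intersections.

```bash
cat >> h.py <<'E'
def ray(c,u,v,z):
    P=camera_params(c);R=np.array(P['R']);C=-R.T@np.array(P['t'])
    d=R.T@np.linalg.inv(P['mtx'])@[u,v,1]; return C+d*(z-C[2])/d[2]
E
python3 - <<'E'
from h import *
for c in ('top','side'):
    im=get_image(c); hsv=cv2.cvtColor(im,cv2.COLOR_RGB2HSV)
    strip=[(180,455,280,320),(280,410,170,370)][c=='side']; a,b,e,f=strip
    for n,(lo,hi) in dict(cold=(105,130),start=(45,80),warm=(22,33),hot=(10,20),power=(0,7)).items():
        m=cv2.inRange(hsv,(lo,110,70),(hi,255,255)); z=np.zeros_like(m); z[e:f,a:b]=m[e:f,a:b]
        z=cv2.morphologyEx(z,cv2.MORPH_CLOSE,np.ones((7,7)))
        k,l,s,ce=cv2.connectedComponentsWithStats(z)
        if k>1:
            i=1+s[1:,4].argmax(); x,y,ww,hh,ar=s[i]; print(c,n,s[i],ray(c,x+(ww-1)/2,y+(hh-1)/2,124).round(1),ray(c,*ce[i],124).round(1))
P=[[camera_params(c)[k] for k in ('R','t')] for c in ('top',)]
print(P)
E
```

```text
top cold [308 292  17  16 268] [489.  52. 124.] [489.  52. 124.]
top start [417 289  21  21 307] [ 483.9 -151.6  124. ] [ 484.1 -150.1  124. ]
top warm [334 291  18  18 305] [487.6   3.1 124. ] [487.7   2.4 124. ]
top hot [362 291  17  18 301] [486.1 -47.4 124. ] [486.1 -47.5 124. ]
top power [194 293  15  16 192] [493.4 266.8 124. ] [493.4 266.8 124. ]
side cold [348 250  19  17 193] [485.3  55.3 124. ] [485.1  55.6 124. ]
side start [381 183  17  14 189] [ 480.6 -149.4  124. ] [ 480.5 -148.4  124. ]
side warm [357 232  18  18 206] [483.5   6.6 124. ] [483.5   6.8 124. ]
side hot [365 216  18  16 190] [482.3 -42.9 124. ] [482.6 -42.8 124. ]
side power [308 340  16  16 203] [489.6 269.5 124. ] [490.2 269.6 124. ]
[[array([[-0.02643451, -0.99871681, -0.04319655],
       [-0.98513526,  0.03336341, -0.16850936],
       [ 0.16973431,  0.03809998, -0.98475309]]), array([  52.37109738,  604.44874332, 1019.23024448])]]
```

```bash
cat >> h.py <<'E'
from scipy.spatial.transform import Rotation as Ro
yaw=-0.0223
def ori(tilt=0): # tool z down, tool y along washer y; tilt: strip rises going back
    return (Ro.from_euler('z',yaw)*Ro.from_euler('y',-tilt)*Ro.from_quat([0,1,0,0])).as_quat()
xh=np.array([np.cos(yaw),np.sin(yaw),0])
def lidp(th,up=0):
    hinge=np.array([606,47,0])+380*xh
    p=hinge+xh*(-380*np.cos(th)+22*np.sin(th)); p[2]=132+380*np.sin(th)+22*np.cos(th)+up; return p
F=lambda: np.round(bot.current_ft_force(),2)
E
python3 - <<'E'
from h import *
hand.gripper_to(0)
p=bot.current_tcp_pos(); bot.line_to([p[0],p[1],340],velocity=200)
bot.goto(lidp(.3,50).tolist(),ori())
print(bot.current_t(),F(),bot.current_tcp_pos())
for th in np.arange(.32,.1,-.03):
    r=bot.line_to(lidp(th).tolist(),velocity=50,until_force=1.5)
    print(round(th,3),r,F(),np.round(bot.current_tcp_pos(),1))
    if r: break
snap('side','side1'); print(bot.current_t())
E
```

```text
6.0167 [-0.03  0.42 -0.32] [629.36246421  47.40024923 315.46770709]
0.32 False [ 0.49  1.03 -0.13] [632.4  46.4 272.9]
0.29 True [-1.05 -0.25 -0.14] [627.1  46.6 259.6]
7.3833
```

View pics/side1.png

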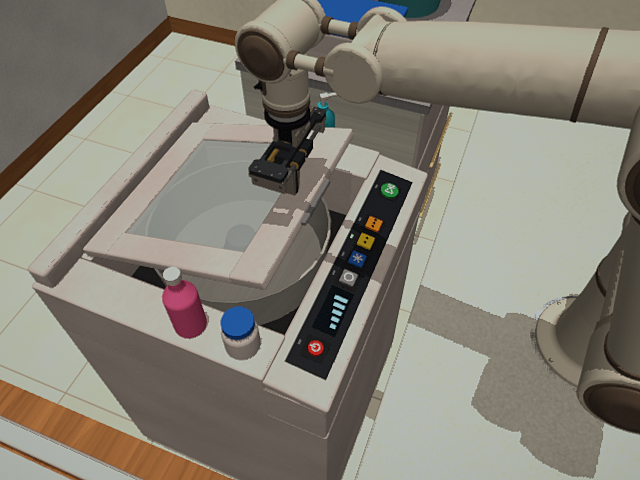

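The fingertips at about (297,192) are just above the middle of the lid's front rail. That trigger was force noise of about 1 N, so I'll continue with a higher threshold.

```bash
python3 - <<'E'
from h import *
z=lambda: round(np.mean([bot.current_ft_force()[2] for _ in range(5)]),2)
for th in np.r_[np.arange(.27,.029,-.03),.015,.008,.003,0,-.003,-.006,-.009,-.012]:
    r=bot.line_to(lidp(th).tolist(),velocity=45 if th>.03 else 15,until_force=5)
    f=z(); print(round(th,3),r,f,F(),np.round(bot.current_tcp_pos(),1))
    if r or (f>6): break
snap('side','side2'); print(bot.current_t())
E
```

```text
0.27 False -0.12 [-0.05 -1.   -0.12] [625.3  46.6 254. ]
0.24 False -0.26 [-0.38  0.5  -0.26] [621.7  46.7 243. ]
0.21 False 0.81 [ 0.64 -0.21  0.81] [618.5  46.7 232. ]
0.18 False -0.37 [ 0.52 -0.26 -0.37] [615.6  46.8 221. ]
0.15 False -0.65 [ 0.19  0.21 -0.65] [613.1  46.9 209.9]
0.12 False 0.5 [-0.34  0.24  0.5 ] [610.9  46.9 198.6]
0.09 False -0.72 [-0.11 -0.08 -0.72] [609.1  47.  187.4]
0.06 False 0.1 [-0.55  0.53  0.1 ] [607.6  47.  176.1]
0.03 False 0.73 [-0.46  0.16  0.73] [606.4  47.  164.7]
0.015 False 0.36 [0.32 0.43 0.36] [606.2  47.  159.5]
0.008 False 0.25 [0.44 0.63 0.25] [606.   47.  156.8]
0.003 False 0.59 [-0.29 -0.1   0.59] [606.   47.  154.9]
0.0 False 1.23 [-0.32  0.6   1.23] [606.1  47.  154.1]
-0.003 False 4.91 [-3.43  0.69  4.91] [606.   47.  153.5]
-0.006 False 7.91 [-4.72 -0.22  7.91] [606.1  47.  152.9]
12.8
```

View pics/side2.png

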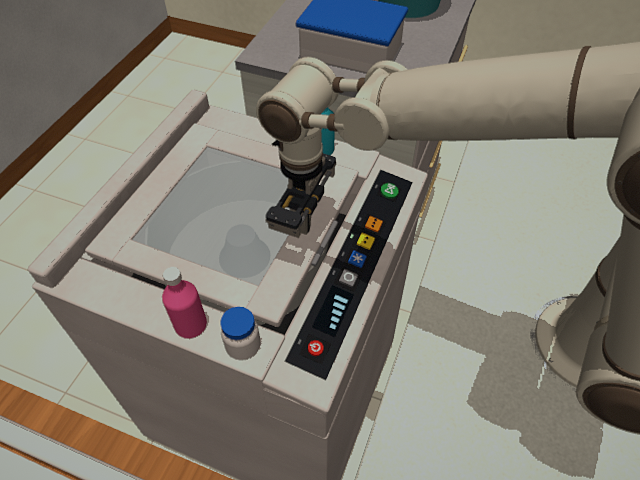

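The lid is down: the tip is at 153 mm against 154 nominal and the buffers are resisting. I'll withdraw straight up, re-check the lid, then press the cold key.

```bash
cat >> h.py <<'E'
T=np.radians(8)
n=np.array([0,0,1])*np.cos(T)-xh*np.sin(T)
def press(k):
    k=np.array(k,float); q=ori(T); assert np.allclose(-Ro.from_quat(q).apply([0,0,1]),n,atol=1e-6)
    bot.goto((k+60*n).tolist(),q)
    bot.line_to((k+6*n).tolist(),velocity=80)
    f0=np.mean([np.dot(bot.current_ft_force(),n) for _ in range(3)]); print('pre',f0.round(2),bot.current_t())
    for d in np.arange(2,-14,-1.0):
        r=bot.line_to((k+d*n).tolist(),velocity=12,until_force=4)
        f=np.dot(bot.current_ft_force(),n)-f0; a=np.dot(bot.current_tcp_pos()-k,n)
        print(d,r,round(f,2),round(a,2))
        if f>7.5 or r: break
    bot.sleep(.2); print('hold',F(),bot.current_t())
E
python3 - <<'E'
from h import *
p=bot.current_tcp_pos(); bot.line_to([p[0],p[1],p[2]+60],velocity=100)
snap('top','top2'); print('lid',find('top','lid'))
press([487.3,54,124.5])
snap('side','side3')
k=bot.current_tcp_pos(); bot.line_to((k+50*n).tolist(),velocity=80)
snap('top','top3');print(bot.current_t())
E
```

```text
lid [([824.2, 6.2, 151.5], 0.91)]
pre 0.17 15.075
2.0 False 0.24 2.05
1.0 False 0.04 0.97
0.0 False 0.1 -0.09
-1.0 False 1.22 -0.86
-2.0 False 2.32 -1.86
-3.0 False 2.25 -2.88
-4.0 False 4.48 -3.88
-5.0 False 4.96 -4.9
-6.0 False 5.1 -5.89
-7.0 False 10.84 -6.37
hold [-4.41  1.25  9.  ] 18.0083
18.8917
```

View pics/top2.png

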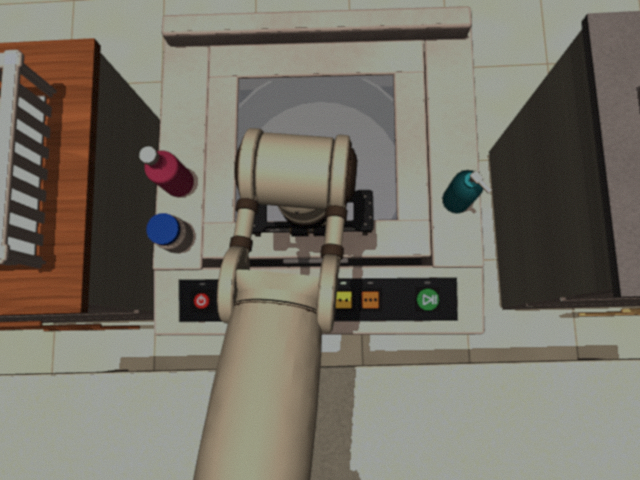

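View pics/side3.png

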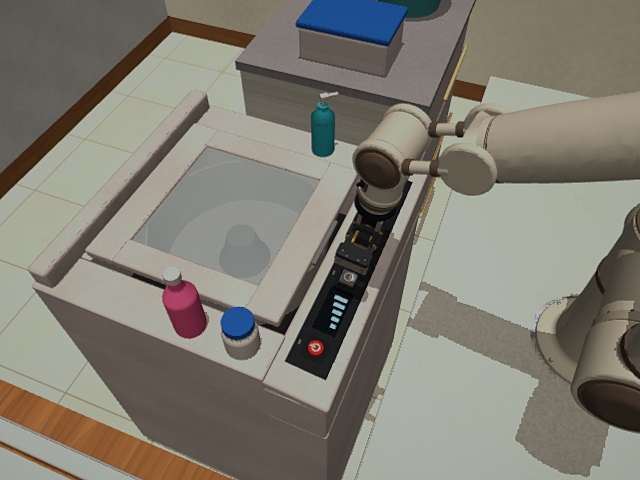

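View pics/top3.png

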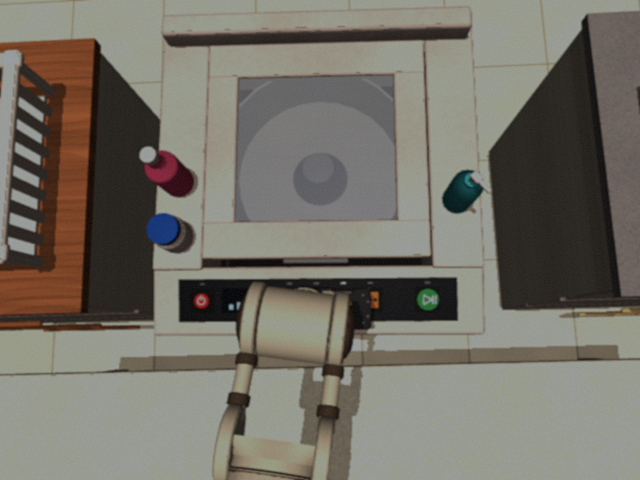

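The lid lies level and square and the bottles are untouched. The cold key took its full 6.3 mm of travel with a hard stop at the end. Next I'll compare the lamps from above the start key.

```bash
python3 - <<'E'
from h import *
bot.goto((np.array([482.3,-150.3,124.5])+60*n).tolist(),ori(T))
snap('side','side4'); snap('top','top4')
for f in ('top0','top3','top4'):
    im=cv2.imread(f'pics/{f}.png'); print(f,[int(im[280:287,x-5:x+6].max()) for x in (289,316,343,370,428)])
a=cv2.imread('pics/top4.png')[262:334,170:470]; b=cv2.imread('pics/side4.png')[160:380,260:440]
cv2.imwrite('pics/crop4.png',np.vstack([cv2.resize(a,(600,144)),cv2.resize(b,(540,440))[:, :540] if 0 else cv2.copyMakeBorder(cv2.resize(b,(360,440)),0,0,0,240,cv2.BORDER_CONSTANT)]))
print(bot.current_t())
E
```

```text
top0 [77, 78, 146, 83, 76]
top3 [71, 74, 141, 76, 74]
top4 [74, 75, 141, 79, 78]
19.825
```

View pics/crop4.png

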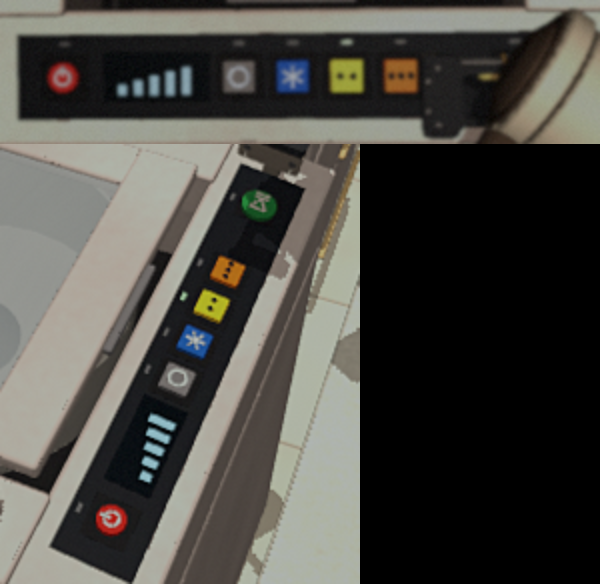

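The lamp markings haven't changed and appear to be painted on. All keys look released. The cold press read about 5 N at 5.9 mm, then rose steeply to 10.8 N at the stop, so it went fully down. Now I'll press the start key.

```bash
python3 - <<'E'
from h import *
press([482.3,-150.3,124.5])
k=bot.current_tcp_pos(); bot.line_to((k+80*n).tolist(),velocity=80)
p=bot.current_tcp_pos(); bot.line_to([p[0]-110,p[1],p[2]+80],velocity=150)
snap('side','side5'); print(F(),bot.current_t(),find('top','lid'))
snap('top','top5'); print(find('top','lid'),find('top','soap'),find('top','tub'),find('top','softener'))
a=cv2.imread('pics/top5.png');b=cv2.imread('pics/side5.png')
cv2.imwrite('pics/both5.png',cv2.resize(np.hstack([a,b]),(800,300),interpolation=cv2.INTER_AREA))
E
```

```text
pre 0.27 20.9
2.0 False -0.61 1.99
1.0 False -0.56 0.94
0.0 False 0.56 -0.08
-1.0 False 1.98 -0.86
-2.0 False 1.65 -1.86
-3.0 False 2.77 -2.88
-4.0 False 3.29 -3.88
-5.0 False 4.06 -4.87
-6.0 False 4.61 -5.88
-7.0 False 8.75 -6.38
hold [-3.61  1.59  8.67] 23.8333
[ 1.26 -0.26 -0.08] 26.1 [([761.6, 42.8, 149.1], 0.7)]
[([762.6, 40.0, 147.9], 0.64)] [([658.0, -207.9, 238.4], 0.96)] [([493.4, 101.1, 127.6], 0.66), ([608.9, 303.6, 210.4], 0.62)] [([708.2, 299.7, 237.9], 0.76)]
```

View pics/both5.png

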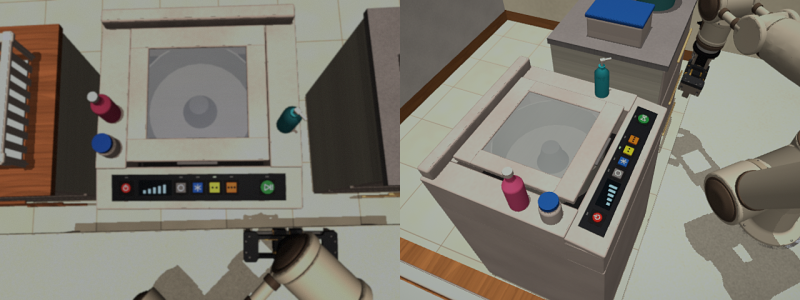

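The lid is level, all keys are released, the bottles and tub haven't moved, and the arm is clear.

```bash
python3 -c "
from h import *
print(bot.hand_in())"
```

```text
the job is handed in; nothing more can be done
None
```

I pushed the lid shut, pressed the cold-wash key and then the start key fully down (peaks about 11 N and 9 N) and let each return, left the bottles and tub unmoved, and handed the job in at about 26 s; the warm key's lamp never changed, so I judged the presses by force and travel.

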